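Cover the ingredient pots with their own lids

TASK

The four ingredient pots on the chocolate workshop's stone bench stand open and their lids lie about among them. Put each lid on the pot it fits, so that every lid sits level and fully home on its own pot, and let go of it. Leave the pots standing where they are, and leave the filled mould and the glass jar beside them alone.

Things in the scene. Friction and masses are not known exactly. Their poses are not given: they have to be found in the camera images.
- large_lid: the largest loose round steel lid, flange 150 mm across; below it a tapered step 12 mm deep (116 mm across at its foot, 132 at the flange) drops into the pot. On top an upright round knob, 26 mm diameter, on a 14 mm stem. Origin: centre of the underside; z up along its axis. Above the origin: flange top 15 mm, knob 27 to 47 mm. Starts level on the bench, knob up
- medium_lid: the middle-sized loose round steel lid, flange 120 mm across; below it a tapered step 12 mm deep (86 mm across at its foot, 102 at the flange) drops into the pot. On top an upright round knob, 26 mm diameter, on a 14 mm stem. Origin: centre of the underside; z up along its axis. Above the origin: flange top 15 mm, knob 27 to 47 mm. Starts level on the bench, knob up
- small_lid: the smallest loose round steel lid, flange 90 mm across; below it a tapered step 12 mm deep (56 mm across at its foot, 72 at the flange) drops into the pot. On top an upright round knob, 26 mm diameter, on a 14 mm stem. Origin: centre of the underside; z up along its axis. Above the origin: flange top 15 mm, knob 27 to 47 mm. Starts level on the bench, knob up
- oblong_lid: loose oblong steel lid, 176 (its x) by 108 mm (its y); below it a tapered step 12 mm deep (136 x 68 mm at its foot, 152 x 84 at the flange) drops into the pan. On top a bar handle along its x, centred: 80 mm long, 16 wide. Origin: centre of the underside; z up. Above the origin: flange top 15 mm, bar 29 to 47 mm. Starts level on the bench, x within 20 degrees of world x
- large_pot: the largest loose round open steel pot, 150 mm across, 65 mm high, mouth 140 mm inside, a low layer of hazelnuts in it (up to 32 mm). Origin: centre of its underside, on the bench; z up. With its lid home the lid's origin is 53 mm above the pot's, on the same axis
- medium_pot: the middle-sized loose round open steel pot, 120 mm across, 65 mm high, mouth 110 mm inside, a low layer of almonds in it (up to 32 mm). Origin: centre of its underside, on the bench; z up. With its lid home the lid's origin is 53 mm above the pot's, on the same axis
- small_pot: the smallest loose round open steel pot, 90 mm across, 65 mm high, mouth 80 mm inside, a low layer of cocoa beans in it (up to 32 mm). Origin: centre of its underside, on the bench; z up. With its lid home the lid's origin is 53 mm above the pot's, on the same axis
- oblong_pan: loose oblong open steel pan, 176 (its x) by 108 mm (its y) over its rim, 65 mm high, mouth 160 x 92 mm, a layer of chocolate pieces in it (up to 32 mm). Origin: centre of its underside, on the bench; z up; x starts within 20 degrees of world x. With its lid home the lid's origin is 53 mm above the pan's, long sides matching (either way round)
- mould: bystander, to be left alone: filled clear chocolate mould lying flat to the left of the pots, 275 mm (x) by 135 mm (y), 24 mm high, 21 round dark chocolates. Origin: centre of its underside
- jar: bystander, to be left alone: amber glass jar with a steel cap standing to the right of the pots, 68 mm in diameter, 95 mm high. Origin: centre of its underside
Not all that is in view belongs to the job. Leave any blue look-alike of the small_lid alone. What is shaped like the large_lid but blue is not meant.

How it is judged:
At the end, for the whole second after the job is handed in: Each lid is home on its own pot or pan: centred to within 8 mm, its underside 49 to 57 mm above the pot's underside (53 mm when home), level to within 0.06 rad, the oblong lid turned to within 0.12 rad of its pan (either way round); every pot stands upright on the bench; all at rest (horizontal distance between large_lid and large_pot below 0.008 m and z of large_lid in the frame of large_pot between 0.049 and 0.057 m and angle between each of large_lid, large_pot, medium_lid, medium_pot, small_lid, small_pot, oblong_lid, oblong_pan's own z axis and vertical below 0.06 rad and height (world z) of each of large_pot, medium_pot, small_pot, oblong_pan below 0.005 m and linear speed of each of large_lid, large_pot, medium_lid, medium_pot, small_lid, small_pot, oblong_lid, oblong_pan below 0.02 m/s and horizontal distance between medium_lid and medium_pot below 0.008 m and z of medium_lid in the frame of medium_pot between 0.049 and 0.057 m and horizontal distance between small_lid and small_pot below 0.008 m and z of small_lid in the frame of small_pot between 0.049 and 0.057 m and horizontal distance between oblong_lid and oblong_pan below 0.008 m and z of oblong_lid in the frame of oblong_pan between 0.049 and 0.057 m and angle between the x axis of oblong_lid and the x axis of oblong_pan, either way round below 0.12 rad); the robot touches nothing.
It fails at once if a pot or pan is pushed more than 30 mm from where it stood (distance of any of large_pot, medium_pot, small_pot, oblong_pan from where it was at the start of the episode above 0.03 m).
It fails at once if the mould or the jar is pushed more than 20 mm or tipped (distance of any of mould, jar from where it was at the start of the episode above 0.02 m or angle between any of mould, jar's own z axis and vertical above 0.3 rad).
It also fails if it takes over 109 s, if anything falls off the work surface, if the arm or the gripper's body presses on something with over 40 N, if the wrist force passes 120 N, or if a joint passes its speed limit or range.

ROBOT

A 7-joint arm with a two-finger parallel gripper is mounted at the origin on the work surface. World frame = base frame: x ahead of the robot, y to its left, z up, the work surface at z = 0. Lengths are in m, angles in rad, forces in N, time in s.
With the tool pointing down it reaches from about 0.35 to 0.9 m from the base axis. Payload 19.9 kg.
Tool frame: the origin (TCP) lies between the finger pads; the fingertips stand 14 mm ahead of it and the grasp point (between the pads) lies 5 mm behind it; z points along the fingers, y is the direction in which the jaws open and shut (so a half turn about z gives the same grasp; the last joint's range is limited). The gripper opens to 94 mm and grips with 3 to 60 N. Pads are 16 mm wide; open, the fingers measure 119 mm over their backs; the gripper's body (75 mm by 177 mm) begins 78 mm behind the grasp point.
Start: joints at [-1.226, 0.417, -0.01, 1.614, 0.005, 1.111, -0.053], TCP at [0.236, 0.579, 0.219] pointing down, gripper open.
Joint ranges: [-2.81, 2.81], [-0.39, 2.02], [-1.27, 1.25], [0.06, 2.57], [-1.19, 4.33], [0.19, 2], [-2.82, 2.82]. Speed limits (rad/s): [1.89, 1.89, 2.39, 2.39, 3.01, 3.01, 3.01].

INTERFACE

Orientations are given as a unit quaternion [w, x, y, z].
In Python, from cell import bot gives the robot as it stands.
- The arm moves only by the tool move_arm, never from a script. Its argument "moves" is text: rows parted by semicolons, each of 6 numbers parted by spaces: the shift along the tool's x, y, z in mm, then the turn, a rotation vector about the tool's x, y, z in degrees. In form: dx dy dz ax ay az; .... A call has 1 to 20 rows; each row shifts and turns the commanded pose from where the row before left it, along the tool's axes as they then stand; what a row does not reach is not made up. A row lasts 1/12 s, in which the tool goes at most 41.7 mm and 7.16 degrees, less where a joint would pass 70% of its speed; a pose out of reach is approached as far as the arm can. A call with a gripper value outside its range is refused whole. "grip" is the opening in per cent of the stroke, from 0 (shut) to 100 (fully open), set as the call begins (left out, the last holds). The fingers move at their own pace and stop on an object; the grip force is fixed at half the most. Time passes only in rows, so rows that do not move let the fingers close. It gives the time, the measured TCP pose, the force and the opening at its end, in the units of the state.
- bot.observe(): the state, without advancing time (a new reading comes with each control period).
- bot.get_image(name): name is "scene" or "side" or "wrist"; returns a dict with "frame" (420x560x3 uint8, blue, green, red), "z_map" (420x560 float32, m along the optical axis (not along the pixel's ray), 0 where there is no reading), "vertical_fov" (degrees; the focal length in pixels is half the picture's height over the tangent of half this angle, whatever the lens; pixels are square), "cx", "cy" (the principal point, pixels), "xyz" and "attitude" of the camera in the world. Camera axes: x right, y down, z forward; pixel columns grow to the right and rows downward; lengths in m; the calibration is good to about 2 mm. The wrist camera is an equidistant fisheye: a pixel r from the principal point sees the ray r / f radians off the axis. A picture is of the moment at which its call begins.
- bot.sign_off(): hands the job in, once; it reports no verdict.
The state is a dict: "time_s": time; "q": joint angles; "qvel": joint speeds; "joint_efforts": joint torques, N m; "ee_pos": TCP position; "orientation": TCP orientation; "wrist_force": force on the tool from outside, world axes, zero at the start; "ft_torque": the same for the moment, N m; "finger_gap": opening from 0.0 (shut) to 1.0 (fully open).
Only numpy, scipy, OpenCV 4.12 (cv2) and the standard library are available. Lean on these libraries where they do the work, as an engineer would, in place of code of your own. Each camera call takes 0.05 s, during which the arm holds its last target. There are 200 camera calls.

## Working session

There is one attempt and no reset: what is moved stays moved. The work goes in short steps, Python scripts to look and compute and a tool call to move; the robot and the scene stay as the last step left them, time stands still between calls to the robot, and variables do not carry over. Pictures are saved under pics/ and viewed, about 12 in all and at most 16, crops included, and the job is handed in when it is done.

Besides the shell and the picture viewer there is one more tool, called as a command line: name --argument value ..., lists and objects as JSON in quotes. move_arm: Moves the arm, as the interface text tells. Its arguments: {"type":"object","properties":{"moves":{"type":"string"},"grip":{"type":"number"}},"required":["moves"]}

```bash
ls; mkdir -p pics
cat > h.py <<'E'
import numpy as np,cv2
from scipy.spatial.transform import Rotation as R
from cell import bot
def quat(q): return R.from_quat([q[1],q[2],q[3],q[0]])
def cloud(im):
    z=im["z_map"];h,w=z.shape
    f=h/2/np.tan(np.radians(im["vertical_fov"])/2)
    u,v=np.meshgrid(np.arange(w),np.arange(h))
    P=np.stack([(u-im["cx"])/f*z,(v-im["cy"])/f*z,z],-1)
    A=np.array(im["attitude"]); Rm=A if A.shape==(3,3) else quat(A).as_matrix()
    P=P@Rm.T+np.array(im["xyz"]); P[z==0]=np.nan
    return P
E
python3 - <<'E'
from h import *
s=bot.observe();print(s)
for n in("scene","side"):
    im=bot.get_image(n);cv2.imwrite(f"pics/{n}0.png",im["frame"]);np.save(f"{n}.npy",im,allow_pickle=True)
    print(n,im["xyz"],im["attitude"],im["vertical_fov"],im["cx"],im["cy"])
E
```

```text
pics
{'time_s': 0.0, 'q': array([-1.22551961,  0.41794801, -0.01030168,  1.61420002,  0.00468626,
        1.11073682, -0.05303604]), 'qvel': array([ 3.81396457e-04,  9.53102148e-05,  1.47025989e-03, -1.39003765e-03,
       -8.57002402e-04, -1.89599892e-04, -9.35686593e-06]), 'joint_efforts': array([-4.58709364e-04, -8.51258183e+01,  6.38548192e-01, -4.25996089e+01,
       -4.88166756e-02,  1.87444885e-02,  1.00947357e-04]), 'ee_pos': array([0.23561643, 0.57846891, 0.21883064]), 'orientation': array([-8.12264915e-05,  1.92202321e-01,  9.81355117e-01, -6.28902732e-04]), 'wrist_force': array([-0.42780661,  0.3945849 , -0.24318195]), 'ft_torque': array([ 0.00658628, -0.02358501, -0.00569109]), 'finger_gap': 0.9987712962525378}
scene [1.65053181 0.13584448 1.00988031] [-0.28933201  0.58606845  0.68475846 -0.32236101] 44.43540403664655 282.60044515079755 210.3249560142862
side [-0.35548727 -0.79187207  0.71906119] [-0.4529625   0.80543806 -0.32972098  0.19333543] 53.046384353850655 277.25027636516086 210.65245357058723
```

View pics/scene0.png

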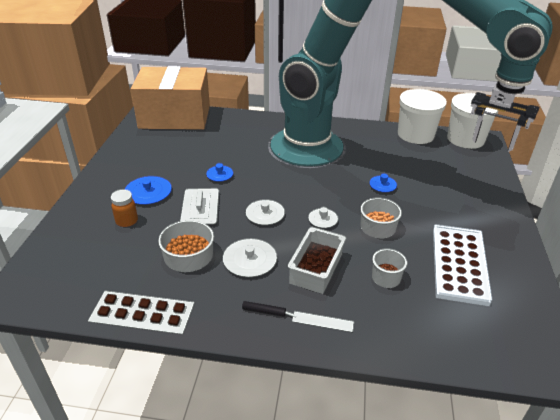

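View pics/side0.png

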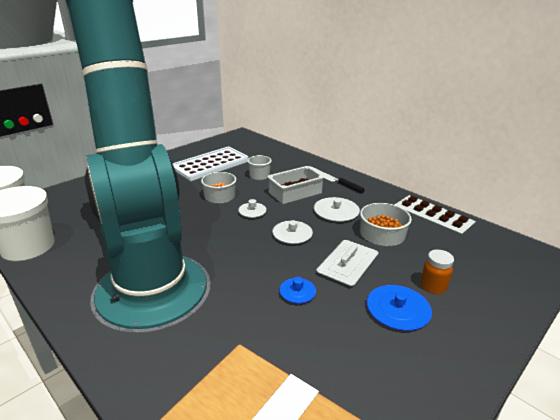

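Run:
```python
from h import *
ims={n:np.load(n+".npy",allow_pickle=True).item() for n in("scene","side")}
# top-down orthographic height map & colour, 2mm/px, x 0.2..1.0 (up), y -0.6..0.6 (left)
col=np.zeros((420,600,3),np.uint8);hm=np.full((420,600),-1.)
for n,im in ims.items():
    P=cloud(im).reshape(-1,3);c=im["frame"].reshape(-1,3)
    k=np.isfinite(P[:,0])&(P[:,2]<.13)&(P[:,2]>-.02);P=P[k];c=c[k]
    i=((1.0-P[:,0])/.002).astype(int);j=((.6-P[:,1])/.002).astype(int)
    ok=(i>=0)&(i<420)&(j>=0)&(j<600)
    for a,b,z,cc in zip(i[ok],j[ok],P[ok,2],c[ok]):
        if z>hm[a,b]: hm[a,b]=z;col[a,b]=cc
h8=np.clip((hm+.01)/.12*255,0,255).astype(np.uint8)
h8=cv2.dilate(h8,np.ones((3,3)));hh=cv2.applyColorMap(h8,cv2.COLORMAP_JET)
for k in range(0,600,50):cv2.line(hh,(k,0),(k,419),(90,90,90),1)
for k in range(0,420,50):cv2.line(hh,(0,k),(599,k),(90,90,90),1)
cv2.imwrite("pics/top0.png",hh)
```

```text
(no output)
```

View pics/top0.png

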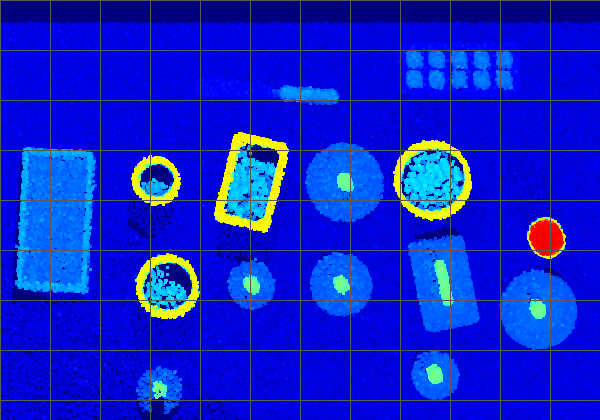

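The overhead map shows everything: four yellow rims (pots), four steel lids with knobs, two blue decoys (bottom left and right), the jar (red) and the mould. Now I'll fit their positions.

Run:
```python
from h import *
from scipy.optimize import least_squares
ims={n:np.load(n+".npy",allow_pickle=True).item() for n in("scene","side")}
px=lambda j,i:np.array([1-.002*i,.6-.002*j])
O=dict(large_pot=(433,180,'c',.075),medium_pot=(167,286,'c',.06),small_pot=(156,181,'c',.045),oblong_pan=(251,182,'r',0),
 large_lid=(344,182,'c',.075),medium_lid=(341,284,'c',.06),small_lid=(251,285,'c',.045),oblong_lid=(443,283,'r',0))
for o,(j,i,t,r) in O.items():
  for n,im in ims.items():
    P=cloud(im).reshape(-1,3);c0=px(j,i)
    P=P[np.isfinite(P[:,0])]
    d=np.hypot(*(P[:,:2]-c0).T)
    lid='lid' in o
    Q=P[(d<(r+.012 if r else .11))&(P[:,2]>(.008 if lid else .057))&(P[:,2]<(.022 if lid else .075))]
    if t=='c':
        # outline: extreme points per angle bin
        a=np.arctan2(*(Q[:,:2]-c0).T);E=[]
        for b in np.linspace(-np.pi,np.pi,49)[:-1]:
            s=Q[(a>=b)&(a<b+2*np.pi/48)]
            if len(s)>2:
                dd=np.hypot(*(s[:,:2]-c0).T);E.append(s[np.argsort(dd)[-2],:2])
        E=np.array(E)
        f=least_squares(lambda p:np.hypot(*(E-p[:2]).T)-p[2],[*c0,r],loss='soft_l1',f_scale=.002)
        print(o,n,f.x.round(4),"ang bins",len(E),end=' ')
    else:
        rc=cv2.minAreaRect((Q[:,:2]*1000).astype(np.float32));(cx,cy),(w,h),an=rc
        print(o,n,np.round(rc[0],1),np.round(rc[1],1),round(an,1),end=' ')
    print("z",np.median(Q[:,2]).round(4),end=' ')
    if lid:
        K=P[(d<.06)&(P[:,2]>.042)&(P[:,2]<.055)]
        print("knob",K.mean(0).round(4),np.ptp(K[:,:2],axis=0).round(4) if len(K) else 0,len(K),end=' ')
        if t=='r' and len(K)>5: print(cv2.minAreaRect((K[:,:2]*1000).astype(np.float32)))
    print()
```

```text
large_pot scene [ 0.6423 -0.2645  0.0735] ang bins 48 z 0.0625 
large_pot side [ 0.6372 -0.2669  0.073 ] ang bins 47 z 0.0625 
medium_pot scene [0.4286 0.2669 0.0583] ang bins 43 z 0.0625 
medium_pot side [0.424  0.2637 0.0576] ang bins 37 z 0.0621 
small_pot scene [0.6408 0.2892 0.0431] ang bins 44 z 0.0631 
small_pot side [0.6369 0.2857 0.0425] ang bins 17 z 0.0622 
oblong_pan scene [636.5  98.2] [109.1 182.4] 75.9 z 0.0638 
oblong_pan side [634.8  95.5] [112.3 179.9] 75.9 z 0.0633 
large_lid scene [ 0.6368 -0.0879  0.0733] ang bins 48 z 0.0144 knob [ 0.6389 -0.0879  0.0459] [0.0237 0.0229] 51 
large_lid side [ 0.6321 -0.0911  0.0721] ang bins 45 z 0.0146 knob [ 0.6323 -0.0912  0.0458] [0.0245 0.0219] 27 
medium_lid scene [ 0.4329 -0.0811  0.0572] ang bins 48 z 0.0145 knob [ 0.4342 -0.0812  0.0456] [0.029  0.0232] 37 
medium_lid side [ 0.4287 -0.0839  0.0569] ang bins 44 z 0.0147 knob [ 0.4279 -0.0844  0.0459] [0.0262 0.027 ] 37 
small_lid scene [0.432  0.0982 0.0412] ang bins 43 z 0.0145 knob [0.4327 0.0989 0.0458] [0.0278 0.0219] 39 
small_lid side [0.4281 0.0954 0.0404] ang bins 41 z 0.0146 knob [0.4263 0.0948 0.0457] [0.0281 0.0255] 31 
oblong_lid scene [ 433.9 -286.9] [181.8 108.1] 11.7 z 0.0146 knob [ 0.4376 -0.286   0.0457] [0.0815 0.0266] 77 ((437.1274108886719, -285.7411804199219), (81.8651123046875, 16.042478561401367), 11.472522735595703)

oblong_lid side [ 435.  -287.5] [183.6 109.4] 11.4 z 0.0151 knob [ 0.429  -0.2899  0.0458] [0.0793 0.0294] 106 ((432.3031921386719, -288.6642150878906), (79.8844223022461, 16.315711975097656), 11.516164779663086)
```

Each object is located to within a few mm. The cameras disagree by about 4 mm, so I'll use the mean. I'll start with the small lid, first squaring the tool (x = −world x, y = world y) and then moving above it.

move_arm --moves "0 0 0 0 0 -5.54;0 0 0 0 0 -5.54;0 0 0 0 0 -5.54;0 0 0 0 0 -5.54;-13 -32 3 0 0 0;-13 -32 3 0 0 0;-13 -32 3 0 0 0;-13 -32 3 0 0 0;-13 -32 3 0 0 0;-13 -32 3 0 0 0;-13 -32 3 0 0 0;-13 -32 3 0 0 0;-13 -32 3 0 0 0;-13 -32 3 0 0 0;-13 -32 3 0 0 0;-13 -32 3 0 0 0;-13 -32 3 0 0 0;-13 -32 3 0 0 0;-13 -32 3 0 0 0" --grip 65

```text
time_s: 1.68
ee_pos: [0.4309, 0.0971, 0.1744]
orientation: [0.0, -0.0, 1.0, -0.0]
wrist_force: [1.5, 0.2, 0.5]
finger_gap: 0.647
```

```bash
cat > w.py <<'E'
import sys
from h import *
s=bot.observe();print(s["time_s"],s["ee_pos"].round(4),s["orientation"].round(4),s["wrist_force"].round(1),round(s["finger_gap"],3),s["q"].round(2))
if len(sys.argv)>1:
    im=bot.get_image("wrist");np.save("wrist.npy",im,allow_pickle=True);cv2.imwrite(f"pics/{sys.argv[1]}.png",im["frame"])
    print(im["xyz"],im["attitude"],im["vertical_fov"],im["cx"],im["cy"])
E
python3 w.py w1
```

```text
1.6833 [0.4309 0.0971 0.1744] [ 0. -0.  1. -0.] [1.5 0.2 0.5] 0.647 [-0.51  0.14  0.23  2.1  -0.04  0.9   1.32]
[0.34599908 0.09635046 0.34003018] [0.10370911 0.7000042  0.69891002 0.10374644] 65.70646984690485 275.42468386088535 207.2443132142935
```

View pics/w1.png

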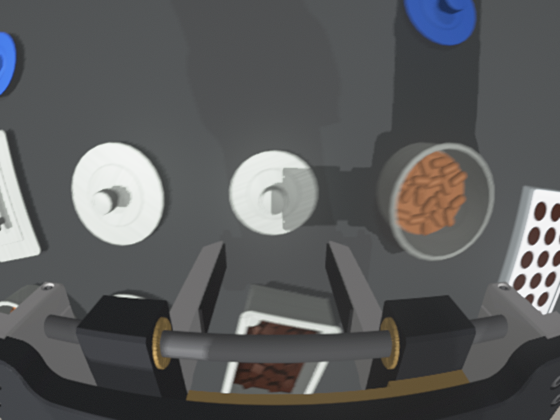

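The wrist view has the small lid's knob at about (274,197), close to midway between the fingers, with the medium lid at left and the medium pot at right. I'll cross-check positions with the wrist depth.

```bash
cat >> h.py <<'E'
from scipy.optimize import least_squares
def wcloud(im):
    z=im["z_map"];h,w=z.shape
    f=h/2/np.tan(np.radians(im["vertical_fov"])/2)
    u,v=np.meshgrid(np.arange(w)-im["cx"],np.arange(h)-im["cy"])
    r=np.hypot(u,v)+1e-9;t=np.tan(r/f)*z
    P=np.stack([u/r*t,v/r*t,z],-1)@quat(im["attitude"]).as_matrix().T+np.array(im["xyz"]);P[z==0]=np.nan
    return P
def circ(P,c0,r,lo,hi):
    P=P.reshape(-1,3);P=P[np.isfinite(P[:,0])]
    Q=P[(np.hypot(*(P[:,:2]-c0).T)<r+.012)&(P[:,2]>lo)&(P[:,2]<hi)]
    a=np.arctan2(*(Q[:,:2]-c0).T);E=[]
    for b in np.linspace(-np.pi,np.pi,49)[:-1]:
        s=Q[(a>=b)&(a<b+2*np.pi/48)]
        if len(s)>2: E.append(s[np.argsort(np.hypot(*(s[:,:2]-c0).T))[-2],:2])
    E=np.array(E)
    return least_squares(lambda p:np.hypot(*(E-p[:2]).T)-p[2],[*c0,r],loss='soft_l1',f_scale=.002).x.round(4),len(E),np.median(Q[:,2]).round(4)
E
python3 - <<'E'
from h import *
P=wcloud(np.load("wrist.npy",allow_pickle=True).item())
print("sl",circ(P,(.43,.097),.045,.008,.022))
print("ml",circ(P,(.431,-.082),.06,.008,.022))
print("mp",circ(P,(.426,.265),.06,.055,.075))
E
```

```text
sl (array([0.429 , 0.0964, 0.0446]), 48, np.float64(0.0158))
ml (array([ 0.4293, -0.083 ,  0.0595]), 48, np.float64(0.0158))
mp (array([0.4258, 0.2639, 0.0595]), 48, np.float64(0.0647))
```

Wrist and fixed cameras agree within about 1.5 mm. Next: descend, close and lift.

move_arm --moves "1.5 -0.5 18 0 0 0;0 0 18 0 0 0;0 0 18 0 0 0;0 0 18 0 0 0;0 0 18 0 0 0;0 0 15 0 0 0;0 0 12 0 0 0;0 0 9 0 0 0;0 0 7 0 0 0;0 0 5 0 0 0;0 0 0 0 0 0"

```text
time_s: 2.65
ee_pos: [0.429, 0.0982, 0.0359]
orientation: [-0.0, 0.0, 1.0, -0.0]
wrist_force: [-0.1, 0.3, -1.2]
finger_gap: 0.65
```

move_arm --moves "0 0 0 0 0 0;0 0 0 0 0 0;0 0 0 0 0 0;0 0 0 0 0 0;0 0 0 0 0 0;0 0 0 0 0 0;0 0 -5 0 0 0;0 0 -15 0 0 0;0 0 -20 0 0 0;0 0 -25 0 0 0;0 0 -25 0 0 0;0 0 -25 0 0 0;0 0 0 0 0 0" --grip 0

```text
time_s: 3.73
ee_pos: [0.431, 0.0987, 0.1557]
orientation: [0.003, 0.0, 1.0, 0.001]
wrist_force: [0.6, 0.1, -0.4]
finger_gap: 0.27
```

move_arm --moves "-21 19 0 0 0 0;-21 19 0 0 0 0;-21 19 0 0 0 0;-21 19 0 0 0 0;-21 19 0 0 0 0;-21 19 0 0 0 0;-21 19 0 0 0 0;-21 19 0 0 0 0;-21 19 0 0 0 0;-20 19 0 0 0 0;0 0 0 0 0 0;0 0 0 0 0 0"

```text
time_s: 4.73
ee_pos: [0.6382, 0.2888, 0.1502]
orientation: [-0.001, -0.0, 1.0, -0.0]
wrist_force: [-1.2, -0.8, -1.5]
finger_gap: 0.27
```

```bash
python3 w.py w2
python3 - <<'E'
from h import *
P=wcloud(np.load("wrist.npy",allow_pickle=True).item())
s=bot.observe()["ee_pos"]
print("lid",circ(P,s[:2],.045,s[2]-.03,s[2]-.012))
print("sp",circ(P,(.639,.287),.045,.055,.075))
print("pan",cv2.minAreaRect((lambda Q:(Q[(np.hypot(*(Q[:,:2]-[.636,.097]).T)<.11)&(Q[:,2]>.057)&(Q[:,2]<.075),:2]*1000).astype(np.float32))(P[np.isfinite(P[...,0])])))
E
```

```text
4.7333 [0.6382 0.2888 0.1502] [-6.e-04 -4.e-04  1.e+00 -4.e-04] [-1.2 -0.8 -1.5] 0.27 [-0.59  0.62  0.19  1.47 -0.12  1.06  1.19]
[0.55344772 0.28817419 0.31596857] [0.10351762 0.6997592  0.6992856  0.10305731] 65.70646984690485 275.42468386088535 207.2443132142935
lid (array([0.6372, 0.288 , 0.0443]), 44, np.float64(0.1292))
sp (array([0.6382, 0.2871, 0.0454]), 19, np.float64(0.0651))
pan ((634.8321533203125, 95.65869903564453), (109.96280670166016, 177.50868225097656), 75.79200744628906)
```

View pics/w2.png

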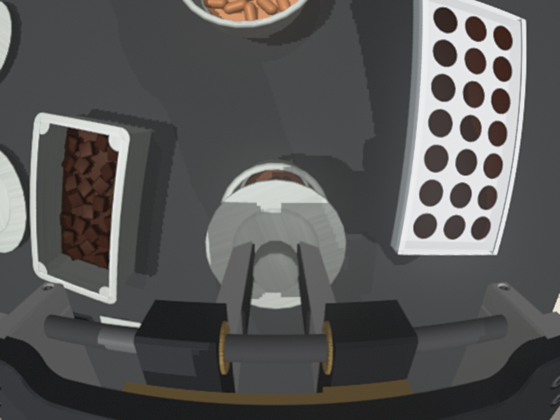

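The lid is held level about 1 mm off the small pot's axis. Lower, release and rise.

move_arm --moves "-1 -1 12 0 0 0;0 0 12 0 0 0;0 0 12 0 0 0;0 0 8 0 0 0;0 0 6 0 0 0;0 0 4 0 0 0;0 0 3 0 0 0;0 0 3 0 0 0;0 0 0 0 0 0;0 0 0 0 0 0"

```text
time_s: 5.62
ee_pos: [0.6393, 0.2874, 0.0917]
orientation: [0.0, -0.0, 1.0, 0.0]
wrist_force: [-0.2, -0.1, -1.0]
finger_gap: 0.269
```

move_arm --moves "0 0 2 0 0 0;0 0 0.5 0 0 0;0 0 0 0 0 0"

```text
time_s: 5.87
ee_pos: [0.6397, 0.2874, 0.0899]
orientation: [0.001, 0.0, 1.0, 0.0]
wrist_force: [-1.8, -0.3, 5.0]
finger_gap: 0.269
```

move_arm --moves "0 0 0 0 0 0;0 0 0 0 0 0;0 0 0 0 0 0;0 0 0 0 0 0;0 0 -10 0 0 0;0 0 -20 0 0 0;0 0 -25 0 0 0;0 0 -25 0 0 0;0 0 0 0 0 0" --grip 65

```text
time_s: 6.62
ee_pos: [0.6413, 0.2881, 0.175]
orientation: [0.003, 0.0, 1.0, 0.002]
wrist_force: [1.5, -0.1, -0.7]
finger_gap: 0.649
```

```bash
python3 w.py w3
python3 - <<'E'
from h import *
P=wcloud(np.load("wrist.npy",allow_pickle=True).item())
print("lid",circ(P,(.639,.287),.045,.058,.08))
Q=P[np.isfinite(P[...,0])];d=np.hypot(*(Q[:,:2]-[.639,.287]).T);Q=Q[(d<.04)&(d>.025)&(Q[:,2]>.05)&(Q[:,2]<.085)]
print("tilt",np.linalg.lstsq(np.c_[Q[:,:2],np.ones(len(Q))],Q[:,2],rcond=None)[0])
E
```

```text
6.6167 [0.6413 0.2881 0.175 ] [3.1e-03 1.0e-04 1.0e+00 1.5e-03] [ 1.5 -0.1 -0.7] 0.649 [-0.59  0.6   0.19  1.45 -0.12  1.1   1.19]
[0.55536204 0.28681123 0.34016302] [0.10483684 0.69992334 0.6983369  0.10696786] 65.70646984690485 275.42468386088535 207.2443132142935
lid (array([0.638 , 0.2869, 0.0452]), 48, np.float64(0.069))
tilt [ 0.0031151  -0.00058317  0.06701328]
```

The small lid is home: flange top about 68 mm, level, centred. Medium lid next.

move_arm --moves "17.4 -30.9 0 0 0 0;17.4 -30.9 0 0 0 0;17.4 -30.9 0 0 0 0;17.4 -30.9 0 0 0 0;17.4 -30.9 0 0 0 0;17.4 -30.9 0 0 0 0;17.4 -30.9 0 0 0 0;17.4 -30.9 0 0 0 0;17.4 -30.9 0 0 0 0;17.4 -30.9 0 0 0 0;17.4 -30.9 0 0 0 0;17.4 -30.9 0 0 0 0;0 0 0 0 0 0;0 0 0 0 0 0"

```text
time_s: 7.83
ee_pos: [0.4297, -0.0847, 0.1691]
orientation: [0.0, 0.002, 1.0, 0.0]
wrist_force: [0.4, 0.6, -0.6]
finger_gap: 0.651
```

```bash
python3 w.py w4
python3 - <<'E'
from h import *
P=wcloud(np.load("wrist.npy",allow_pickle=True).item())
print("ml",circ(P,(.43,-.083),.06,.008,.022))
E
```

```text
7.8333 [ 0.4297 -0.0847  0.1691] [1.0e-04 1.5e-03 1.0e+00 1.0e-04] [ 0.4  0.6 -0.6] 0.651 [-0.2   0.15  0.35  2.12 -0.07  0.89  1.76]
[ 0.34476228 -0.08522699  0.33480144] [0.10386037 0.70109421 0.69780322 0.10368514] 65.70646984690485 275.42468386088535 207.2443132142935
ml (array([ 0.4299, -0.0836,  0.0594]), 48, np.float64(0.0159))
```

move_arm --moves "0 1 18 0 0 0;0 0 18 0 0 0;0 0 18 0 0 0;0 0 18 0 0 0;0 0 18 0 0 0;0 0 15 0 0 0;0 0 12 0 0 0;0 0 8 0 0 0;0 0 5 0 0 0;0 0 3 0 0 0;0 0 0 0 0 0;0 0 0 0 0 0"

```text
time_s: 8.88
ee_pos: [0.4308, -0.0824, 0.0363]
orientation: [0.0, -0.0, 1.0, -0.0]
wrist_force: [-0.5, -0.6, -0.3]
finger_gap: 0.649
```

move_arm --moves "0 0 0 0 0 0;0 0 0 0 0 0;0 0 0 0 0 0;0 0 0 0 0 0;0 0 0 0 0 0;0 0 0 0 0 0;0 0 -5 0 0 0;0 0 -15 0 0 0;0 0 -20 0 0 0;0 0 -25 0 0 0;0 0 -25 0 0 0;0 0 -25 0 0 0;0 0 0 0 0 0" --grip 0

```text
time_s: 9.97
ee_pos: [0.4322, -0.0828, 0.1551]
orientation: [0.003, 0.0, 1.0, -0.0]
wrist_force: [1.0, -0.5, -0.2]
finger_gap: 0.265
```

move_arm --moves "0.4 29 0 0 0 0;0.4 29 0 0 0 0;0.4 29 0 0 0 0;0.4 29 0 0 0 0;0.4 29 0 0 0 0;0.4 29 0 0 0 0;0.4 29 0 0 0 0;0.4 29 0 0 0 0;0.4 29 0 0 0 0;0.4 29 0 0 0 0;0.4 29 0 0 0 0;0.4 29 0 0 0 0;0 0 0 0 0 0;0 0 0 0 0 0"

```text
time_s: 11.13
ee_pos: [0.4251, 0.2666, 0.1505]
orientation: [-0.0, -0.001, 1.0, -0.0]
wrist_force: [-0.1, -1.7, -1.5]
finger_gap: 0.269
```

```bash
python3 w.py w5
python3 - <<'E'
from h import *
P=wcloud(np.load("wrist.npy",allow_pickle=True).item())
s=bot.observe()["ee_pos"]
print("lid",circ(P,s[:2],.06,s[2]-.03,s[2]-.012))
print("mp",circ(P,(.426,.264),.06,.055,.075))
E
```

```text
11.1333 [0.4251 0.2666 0.1505] [-3.0e-04 -1.2e-03  1.0e+00 -2.0e-04] [-0.1 -1.7 -1.5] 0.269 [-0.71  0.28  0.1   1.99 -0.04  0.88  0.99]
[0.34026752 0.26568672 0.31618743] [0.10349344 0.69923082 0.69976384 0.10342117] 65.70646984690485 275.42468386088535 207.2443132142935
lid (array([0.4236, 0.2656, 0.0594]), 46, np.float64(0.1301))
mp (array([0.4265, 0.2649, 0.0607]), 14, np.float64(0.065))
```

move_arm --moves "-2 -1 12 0 0 0;0 0 12 0 0 0;0 0 12 0 0 0;0 0 8 0 0 0;0 0 6 0 0 0;0 0 4 0 0 0;0 0 3 0 0 0;0 0 3 0 0 0;0 0 1.5 0 0 0;0 0 0 0 0 0;0 0 0 0 0 0"

```text
time_s: 12.1
ee_pos: [0.4277, 0.2646, 0.0896]
orientation: [0.0, 0.0, 1.0, 0.0]
wrist_force: [0.2, -0.4, -0.8]
finger_gap: 0.272
```

move_arm --moves "0 0 1 0 0 0;0 0 0 0 0 0"

```text
time_s: 12.27
ee_pos: [0.4279, 0.2646, 0.0892]
orientation: [0.0, 0.0, 1.0, 0.0]
wrist_force: [-3.3, -1.3, 10.1]
finger_gap: 0.267
```

move_arm --moves "0 0 0 0 0 0;0 0 0 0 0 0;0 0 0 0 0 0;0 0 0 0 0 0;0 0 -10 0 0 0;0 0 -20 0 0 0;0 0 -25 0 0 0;0 0 -25 0 0 0;0 0 0 0 0 0;0 0 0 0 0 0" --grip 65

```text
time_s: 13.1
ee_pos: [0.4282, 0.2649, 0.1701]
orientation: [0.001, -0.0, 1.0, 0.001]
wrist_force: [0.0, 0.1, 0.2]
finger_gap: 0.647
```

```bash
cat > chk.py <<'E'
import sys
from h import *
x,y,r=map(float,sys.argv[1:4])
P=wcloud(np.load("wrist.npy",allow_pickle=True).item())
print("lid",circ(P,(x,y),r,.058,.08))
Q=P[np.isfinite(P[...,0])];d=np.hypot(*(Q[:,:2]-[x,y]).T);Q=Q[(d<r-.005)&(d>.025)&(Q[:,2]>.05)&(Q[:,2]<.085)]
print("tilt",np.linalg.lstsq(np.c_[Q[:,:2],np.ones(len(Q))],Q[:,2],rcond=None)[0])
E
python3 w.py w6;python3 chk.py .426 .2645 .06
```

```text
13.1 [0.4282 0.2649 0.1701] [ 1.1e-03 -0.0e+00  1.0e+00  8.0e-04] [0.  0.1 0.2] 0.647 [-0.71  0.26  0.11  1.97 -0.03  0.92  0.99]
[0.34294568 0.26389516 0.33559703] [0.103894   0.70001388 0.69866896 0.10511084] 65.70646984690485 275.42468386088535 207.2443132142935
lid (array([0.4261, 0.2644, 0.06  ]), 48, np.float64(0.069))
tilt [ 2.60274311e-03 -8.81544563e-05  6.80109565e-02]
```

The medium lid is home too. Large lid next.

move_arm --moves "-17.2 -29.5 0 0 0 0;-17.2 -29.5 0 0 0 0;-17.2 -29.5 0 0 0 0;-17.2 -29.5 0 0 0 0;-17.2 -29.5 0 0 0 0;-17.2 -29.5 0 0 0 0;-17.2 -29.5 0 0 0 0;-17.2 -29.5 0 0 0 0;-17.2 -29.5 0 0 0 0;-17.2 -29.5 0 0 0 0;-17.2 -29.5 0 0 0 0;-17.2 -29.5 0 0 0 0;0 0 0 0 0 0;0 0 0 0 0 0;0 0 0 0 0 0"

```text
time_s: 14.4
ee_pos: [0.6334, -0.0889, 0.1674]
orientation: [-0.001, -0.0, 1.0, 0.0]
wrist_force: [-0.1, 0.1, 0.5]
finger_gap: 0.645
```

```bash
python3 w.py w7
python3 - <<'E'
from h import *
P=wcloud(np.load("wrist.npy",allow_pickle=True).item())
print("ll",circ(P,(.635,-.09),.075,.008,.022))
print("lp",circ(P,(.64,-.266),.075,.055,.075))
E
```

```text
14.4 [ 0.6334 -0.0889  0.1674] [-9.e-04 -1.e-04  1.e+00  2.e-04] [-0.1  0.1  0.5] 0.645 [-0.1   0.51  0.27  1.63 -0.15  1.03  1.78]
[ 0.54880079 -0.08974312  0.3332278 ] [0.10291397 0.70010714 0.6990052  0.10320096] 65.70646984690485 275.42468386088535 207.2443132142935
ll (array([ 0.634 , -0.0908,  0.0743]), 48, np.float64(0.0159))
lp (array([ 0.6385, -0.266 ,  0.0746]), 48, np.float64(0.0645))
```

move_arm --moves "-0.5 -1.5 18 0 0 0;0 0 18 0 0 0;0 0 18 0 0 0;0 0 18 0 0 0;0 0 18 0 0 0;0 0 15 0 0 0;0 0 12 0 0 0;0 0 8 0 0 0;0 0 5 0 0 0;0 0 2 0 0 0;0 0 0 0 0 0;0 0 0 0 0 0"

```text
time_s: 15.45
ee_pos: [0.6349, -0.091, 0.0371]
orientation: [0.0, -0.0, 1.0, -0.0]
wrist_force: [-0.0, 0.6, 0.5]
finger_gap: 0.649
```

move_arm --moves "0 0 0 0 0 0;0 0 0 0 0 0;0 0 0 0 0 0;0 0 0 0 0 0;0 0 0 0 0 0;0 0 0 0 0 0;0 0 -5 0 0 0;0 0 -15 0 0 0;0 0 -20 0 0 0;0 0 -25 0 0 0;0 0 -25 0 0 0;0 0 -25 0 0 0;0 0 0 0 0 0" --grip 0

```text
time_s: 16.53
ee_pos: [0.6365, -0.0915, 0.1566]
orientation: [0.003, 0.0, 1.0, -0.0]
wrist_force: [0.7, -0.4, -2.0]
finger_gap: 0.271
```

move_arm --moves "-0.4 -17.5 0 0 0 0;-0.4 -17.5 0 0 0 0;-0.4 -17.5 0 0 0 0;-0.4 -17.5 0 0 0 0;-0.4 -17.5 0 0 0 0;-0.4 -17.5 0 0 0 0;-0.4 -17.5 0 0 0 0;-0.4 -17.5 0 0 0 0;-0.4 -17.5 0 0 0 0;-0.4 -17.5 0 0 0 0;0 0 0 0 0 0;0 0 0 0 0 0;0 0 0 0 0 0"

```text
time_s: 17.62
ee_pos: [0.6385, -0.2652, 0.1511]
orientation: [-0.0, -0.0, 1.0, 0.0]
wrist_force: [0.9, 0.4, -3.1]
finger_gap: 0.274
```

```bash
python3 w.py w8
python3 - <<'E'
from h import *
P=wcloud(np.load("wrist.npy",allow_pickle=True).item())
s=bot.observe()["ee_pos"]
print("lid",circ(P,s[:2],.075,s[2]-.03,s[2]-.012))
print("lp",circ(P,(.6385,-.266),.075,.055,.075))
E
```

```text
17.6167 [ 0.6385 -0.2652  0.1511] [-2.e-04 -2.e-04  1.e+00  3.e-04] [ 0.9  0.4 -3.1] 0.274 [ 0.16  0.61  0.29  1.5  -0.19  1.06  2.06]
[ 0.55362693 -0.26612477  0.31680505] [0.10328038 0.69997704 0.69899916 0.10375687] 65.70646984690485 275.42468386088535 207.2443132142935
lid (array([ 0.6353, -0.2661,  0.0729]), 46, np.float64(0.1303))
lp (array([ 0.6454, -0.2667,  0.081 ]), 8, np.float64(0.0647))
```

move_arm --moves "-1.5 0 12 0 0 0;0 0 12 0 0 0;0 0 12 0 0 0;0 0 8 0 0 0;0 0 6 0 0 0;0 0 4 0 0 0;0 0 3 0 0 0;0 0 3 0 0 0;0 0 1.5 0 0 0;0 0 0 0 0 0;0 0 0 0 0 0"

```text
time_s: 18.58
ee_pos: [0.6402, -0.2661, 0.0903]
orientation: [0.0, 0.0, 1.0, -0.0]
wrist_force: [0.2, 0.2, -1.8]
finger_gap: 0.269
```

move_arm --moves "0 0 1 0 0 0;0 0 0 0 0 0"

```text
time_s: 18.75
ee_pos: [0.6403, -0.2661, 0.0897]
orientation: [0.0, 0.0, 1.0, -0.0]
wrist_force: [-2.1, 0.6, 3.8]
finger_gap: 0.271
```

move_arm --moves "0 0 0 0 0 0;0 0 0 0 0 0;0 0 0 0 0 0;0 0 0 0 0 0;0 0 -10 0 0 0;0 0 -20 0 0 0;0 0 -25 0 0 0;0 0 -25 0 0 0;0 0 0 0 0 0;0 0 0 0 0 0" --grip 65

```text
time_s: 19.58
ee_pos: [0.6407, -0.2663, 0.1711]
orientation: [0.001, 0.0, 1.0, -0.0]
wrist_force: [-0.2, 0.2, -0.6]
finger_gap: 0.65
```

```bash
python3 w.py w9;python3 chk.py .6385 -.266 .075
```

```text
19.5833 [ 0.6407 -0.2663  0.1711] [ 1.4e-03  0.0e+00  1.0e+00 -5.0e-04] [-0.2  0.2 -0.6] 0.65 [ 0.15  0.6   0.29  1.48 -0.18  1.09  2.05]
[ 0.55535109 -0.26691217  0.33651376] [0.10503027 0.69984952 0.69877508 0.10436802] 65.70646984690485 275.42468386088535 207.2443132142935
lid (array([ 0.6388, -0.2669,  0.0744]), 48, np.float64(0.0691))
tilt [ 0.00261558 -0.00021223  0.06746652]
```

The large lid is home. Oblong lid next.

move_arm --moves "20.5 -2.1 0 0 0 0;20.5 -2.1 0 0 0 0;20.5 -2.1 0 0 0 0;20.5 -2.1 0 0 0 0;20.5 -2.1 0 0 0 0;20.5 -2.1 0 0 0 0;20.5 -2.1 0 0 0 0;20.5 -2.1 0 0 0 0;20.5 -2.1 0 0 0 0;20.5 -2.1 0 0 0 0;0 0 0 0 0 -3.9;0 0 0 0 0 -3.8;0 0 0 0 0 -3.8;0 0 0 0 0 0;0 0 0 0 0 0"

```text
time_s: 20.88
ee_pos: [0.4347, -0.2868, 0.1685]
orientation: [-0.0, -0.099, 0.995, 0.0]
wrist_force: [0.1, 0.1, 0.1]
finger_gap: 0.653
```

```bash
python3 w.py w10
python3 - <<'E'
from h import *
P=wcloud(np.load("wrist.npy",allow_pickle=True).item())
Q=P[np.isfinite(P[...,0])];d=np.hypot(*(Q[:,:2]-[.4347,-.2872]).T)
for a,b,r in((.008,.022,.12),(.042,.055,.06)):
    print(cv2.minAreaRect((Q[(d<r)&(Q[:,2]>a)&(Q[:,2]<b),:2]*1000).astype(np.float32)))
s=bot.observe();print(quat(s["orientation"]).as_matrix().round(3))
E
```

```text
20.8833 [ 0.4347 -0.2868  0.1685] [-4.000e-04 -9.910e-02  9.951e-01  3.000e-04] [0.1 0.1 0.1] 0.653 [ 0.27  0.3   0.3   1.93 -0.11  0.93  2.4 ]
[ 0.35157915 -0.3043867   0.33419513] [0.09246778 0.62739815 0.76483993 0.11331879] 65.70646984690485 275.42468386088535 207.2443132142935
((434.2578430175781, -289.0902404785156), (176.56239318847656, 108.76766967773438), 11.241325378417969)
((432.83807373046875, -289.4848937988281), (78.58663177490234, 15.278718948364258), 11.559735298156738)
[[-0.98  -0.197 -0.001]
 [-0.197  0.98   0.   ]
 [ 0.001  0.    -1.   ]]
```

View pics/w10.png

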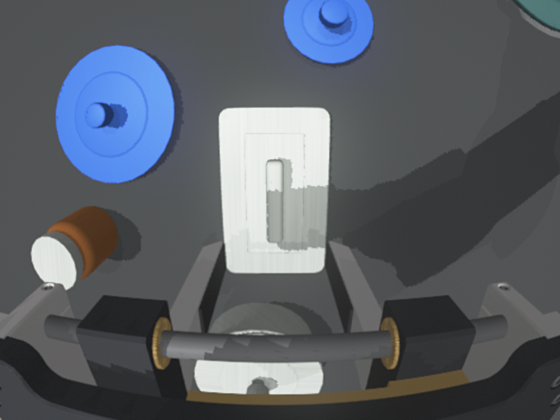

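The tool is aligned with the bar (bar at about (274,200), vertical in the tool view). Grasp it with a −1.5 mm y correction.

move_arm --moves "0 -1.5 18 0 0 0;0 0 18 0 0 0;0 0 18 0 0 0;0 0 18 0 0 0;0 0 18 0 0 0;0 0 15 0 0 0;0 0 12 0 0 0;0 0 8 0 0 0;0 0 5 0 0 0;0 0 3 0 0 0;0 0 0 0 0 0;0 0 0 0 0 0"

```text
time_s: 21.93
ee_pos: [0.4356, -0.2887, 0.0364]
orientation: [0.0, -0.1, 0.995, -0.0]
wrist_force: [-0.7, 0.7, 0.2]
finger_gap: 0.652
```

move_arm --moves "0 0 0 0 0 0;0 0 0 0 0 0;0 0 0 0 0 0;0 0 0 0 0 0;0 0 0 0 0 0;0 0 0 0 0 0;0 0 0 0 0 0;0 0 -5 0 0 0;0 0 -15 0 0 0;0 0 -20 0 0 0;0 0 -25 0 0 0;0 0 -25 0 0 0;0 0 -30 0 0 0;0 0 0 0 0 0" --grip 0

```text
time_s: 23.1
ee_pos: [0.437, -0.2897, 0.1611]
orientation: [0.003, -0.1, 0.995, -0.002]
wrist_force: [2.0, -1.0, -0.9]
finger_gap: 0.167
```

move_arm --moves "0 0 0 0 0 5.12;0 0 0 0 0 5.12;0 0 0 0 0 5.12;0 0 0 0 0 5.12;0 0 0 0 0 5.12;-7.6 32.5 0 0 0 0;-7.6 32.5 0 0 0 0;-7.6 32.5 0 0 0 0;-7.6 32.5 0 0 0 0;-7.6 32.5 0 0 0 0;-7.6 32.5 0 0 0 0;-7.6 32.5 0 0 0 0;-7.6 32.5 0 0 0 0;-7.6 32.5 0 0 0 0;-7.6 32.5 0 0 0 0;-7.6 32.5 0 0 0 0;-7.6 32.5 0 0 0 0;-7.6 32.5 0 0 0 0;0 0 0 0 0 0;0 0 0 0 0 0"

```text
time_s: 24.77
ee_pos: [0.6339, 0.0992, 0.155]
orientation: [-0.001, 0.121, 0.993, -0.0]
wrist_force: [0.5, -1.1, -1.5]
finger_gap: 0.169
```

```bash
python3 w.py w11
python3 - <<'E'
from h import *
im=np.load("wrist.npy",allow_pickle=True).item()
P=wcloud(im)
s=bot.observe()["ee_pos"]
Q=P[np.isfinite(P[...,0])];d=np.hypot(*(Q[:,:2]-s[:2]).T)
k=(d<.12)&(Q[:,2]>s[2]-.028)&(Q[:,2]<s[2]-.014);print(np.median(Q[k,2]))
print(cv2.minAreaRect((Q[k,:2]*1000).astype(np.float32)))
k=(d<.12)&(Q[:,2]>.058)&(Q[:,2]<.072)
print(k.sum(),cv2.minAreaRect((Q[k,:2]*1000).astype(np.float32)))
E
```

```text
24.7667 [0.6339 0.0992 0.155 ] [-6.000e-04  1.213e-01  9.926e-01 -1.000e-04] [ 0.5 -1.1 -1.5] 0.169 [-0.37  0.52  0.24  1.63 -0.14  1.01  1.23]
[0.55172601 0.11886086 0.32078063] [0.11509015 0.77970869 0.60886458 0.08995856] 65.70646984690485 275.42468386088535 207.2443132142935
0.13452508413550301
((623.523193359375, 100.95260620117188), (108.85245513916016, 157.40736389160156), 76.13806915283203)
0 ((0.0, 0.0), (0.0, 0.0), 0.0)
```

View pics/w11.png

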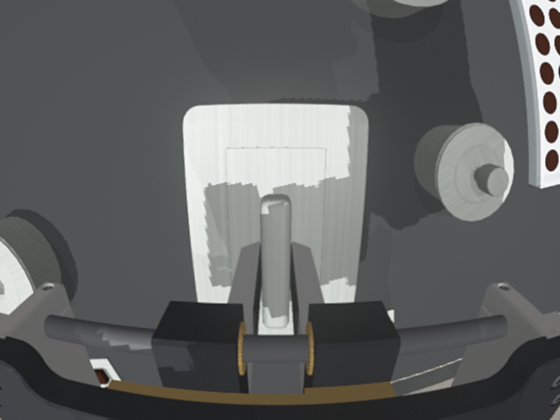

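The lid is held level and turned parallel to the pan. It needs about −3/−1.5 mm in tool x/y, then lowering.

move_arm --moves "-3 -1.5 12 0 0 0;0 0 12 0 0 0;0 0 12 0 0 0;0 0 10 0 0 0;0 0 7 0 0 0;0 0 4 0 0 0;0 0 3 0 0 0;0 0 3 0 0 0;0 0 2 0 0 0;0 0 0 0 0 0;0 0 0 0 0 0"

```text
time_s: 25.73
ee_pos: [0.6368, 0.0951, 0.0912]
orientation: [0.0, 0.123, 0.992, 0.0]
wrist_force: [-0.5, -0.3, -1.7]
finger_gap: 0.168
```

move_arm --moves "0 0 1 0 0 0;0 0 0 0 0 0"

```text
time_s: 25.9
ee_pos: [0.6367, 0.0951, 0.0901]
orientation: [0.0, 0.123, 0.992, 0.0]
wrist_force: [0.3, -0.2, -2.4]
finger_gap: 0.171
```

move_arm --moves "0 0 1 0 0 0;0 0 0.7 0 0 0;0 0 0 0 0 0"

```text
time_s: 26.15
ee_pos: [0.6368, 0.0951, 0.0892]
orientation: [0.0, 0.123, 0.992, 0.0]
wrist_force: [-5.3, -0.1, 12.7]
finger_gap: 0.167
```

move_arm --moves "0 0 0 0 0 0;0 0 0 0 0 0;0 0 0 0 0 0;0 0 0 0 0 0;0 0 -10 0 0 0;0 0 -20 0 0 0;0 0 -25 0 0 0;0 0 -25 0 0 0;0 0 -20 0 0 0;0 0 -20 0 0 0;0 0 -20 0 0 0;0 0 -20 0 0 0;0 0 0 0 0 0;0 0 0 0 0 0" --grip 65

```text
time_s: 27.32
ee_pos: [0.637, 0.0951, 0.2498]
orientation: [0.001, 0.123, 0.992, 0.0]
wrist_force: [-0.3, -0.6, -0.4]
finger_gap: 0.65
```

```bash
python3 w.py w12
python3 - <<'E'
from h import *
for n in("wrist","scene","side"):
    im=bot.get_image(n);P=(wcloud if n=="wrist" else cloud)(im)
    cv2.imwrite(f"pics/end_{n}.png",im["frame"])
    Q=P[np.isfinite(P[...,0])]
    k=(np.hypot(*(Q[:,:2]-[.6355,.0965]).T)<.115)&(Q[:,2]>.058)&(Q[:,2]<.08)
    F=Q[k];A=np.c_[F[:,:2],np.ones(len(F))]
    print(n,cv2.minAreaRect((F[:,:2]*1000).astype(np.float32)),np.median(F[:,2]).round(4),np.linalg.lstsq(A,F[:,2],rcond=None)[0].round(4)[:2])
    if n!="wrist":
        for o,c,r in(("L",(.64,-.266),.075),("M",(.426,.265),.06),("S",(.639,.287),.045)): print(o,circ(P,c,r,.058,.08))
E
```

```text
27.3167 [0.637  0.0951 0.2498] [1.000e-03 1.228e-01 9.924e-01 3.000e-04] [-0.3 -0.6 -0.4] 0.65 [-0.38  0.43  0.25  1.54 -0.11  1.18  1.22]
[0.55431577 0.11489476 0.41531614] [0.11603266 0.78048706 0.60749523 0.09124647] 65.70646984690485 275.42468386088535 207.2443132142935
wrist ((635.3222045898438, 95.2877197265625), (110.12049865722656, 177.4407501220703), 75.7790298461914) 0.0689 [ 0.0014 -0.0008]
scene ((637.0391845703125, 97.1780776977539), (110.57865142822266, 182.7736358642578), 75.3479232788086) 0.0677 [-0.0022 -0.0015]
L (array([ 0.6429, -0.2641,  0.0737]), 48, np.float64(0.0675))
M (array([0.431 , 0.2656, 0.0577]), 47, np.float64(0.0678))
S (array([0.6428, 0.2887, 0.0432]), 43, np.float64(0.0678))
side ((633.0828857421875, 95.75827026367188), (115.35307312011719, 179.58346557617188), 76.0093002319336) 0.0674 [0.0087 0.0148]
L (array([ 0.6373, -0.2672,  0.0736]), 48, np.float64(0.0677))
M (array([0.4236, 0.2622, 0.0566]), 44, np.float64(0.0675))
S (array([0.6351, 0.2848, 0.0401]), 35, np.float64(0.0667))
```

View pics/end_scene.png

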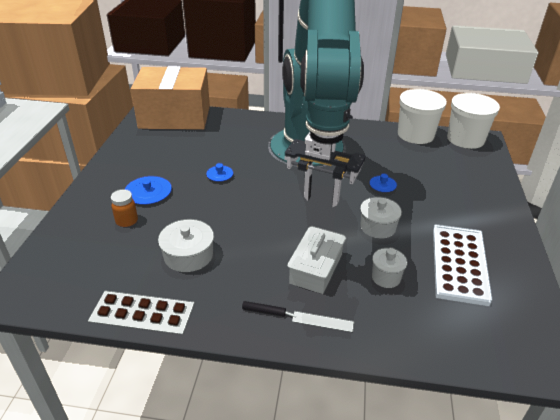

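The scene picture shows all four lids home: large at (187,243), medium (380,216), small (389,266) and oblong (317,258). The flange tops are all at about 68 mm and the gripper is clear.

```bash
python3 -c "
from cell import bot
print(bot.sign_off())"
```

```text
the job is handed in; nothing more can be done
None
```

I put all four lids on their own pots, let go of them, and handed the job in at about 27 s of the 109 s allowed. The sign-off gave no verdict.

**Heights:** every lid's flange top measured about 67–69 mm, against 68 mm when fully home.

**Level:** the wrist camera showed each lid tilted less than 0.004 rad. The side camera suggested about 0.017 rad for the oblong lid, still well under the 0.06 limit and probably noise from its slanted view.

**Centring:** each lid sat within about 1 mm of where its pot had been measured. That compares with the pots' positions before the lids went on, because the lids hide the rims. The oblong lid is turned to within 0.01 rad of its pan.

**Disagreement:** the scene and side cameras differ by about 4–8 mm in absolute position, so I relied on the wrist camera and on the average of those two.

**Untouched:** in the final picture the jar, mould and blue lids stand as they did at the start. I judged this by eye, not by measurement. The highest wrist force I saw was about 14 N.

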